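# Draw a test gauge from its rack and show its stem for inspection

### The job

Before the pressure gauge is fitted, its thread and port have to be inspected. Draw the gauge out of its slanted rack along the bore, without wrenching the stem in it, then turn it in the air until it is level with its dial up and its stem pointing back at the robot. Finish while still holding it there, steady, at least 20 cm above the bench; leave the other things on the bench alone.

Things in the scene. Friction and masses are not known exactly. Their poses are not given: they have to be found in the camera images.
- gauge_case (a point): Centre of the gauge's round white case, 68 mm across, 32 mm deep; loose, about 0.4 kg; grasp the rim across its 68 mm. Axes: x from the stem up through the case (12 o'clock), y across the dial (in the rack: the rack's y), z out of the dial. In the rack it is 96 mm over the bench, x leans 29 deg back from the vertical (to the rack's +x) and the dial looks up to the robot's side.
- stem_end (a point): Tip of the gauge's brass connection stem, below the case: 70 mm from gauge_case along the gauge's -x and 4 mm towards its back (-z). The stem is 36 mm long below the case: first a square 20 mm over its corners, then a thread 13 mm across. In the rack it is hidden in the bore. Own axes as gauge_case.
- gauge: The same gauge as a body; origin 18 mm from gauge_case along the gauge's -x and 16 mm along its -z (at its back). Axes as gauge_case.
- rack: The gauge rack, fixed: a steel drip tray 150 x 222 mm with a 22 mm rim, in it a slanted dark grey block (176 mm along y) between aluminium end plates; the block's top edge is 78 mm, the rest behind the gauge 100 mm high. Origin: centre of the tray's underside; x points to its back, z up; turned up to 0.5 rad. Two small pipe adapters parked 63 mm either side of the gauge belong to it.
- bore_mouth (a point): Centre of the mouth of the 26 mm bore in the slanted face of the block, in which the gauge's stem stands, 42 mm deep; axes are the rack's. The bore's axis leans 25 deg from the vertical towards the rack's +x. The case sits on the mouth with its back on a flat upright rest 36 mm wide and 46 mm high; clear the bore by drawing the gauge 40 mm or more along its own x.
- bench_front (a point): A fixed point on the bench top near its front edge, straight ahead of the robot's base axis; axes are the world's (x straight away from the robot). It only marks the directions.
- spanner: The double-ended steel open-end spanner, 166 x 40 x 6 mm, lying flat to the right of the rack; a bystander. Origin: centre of its underside; its length runs along its own y.
- screwdriver: The flat screwdriver with a blue handle, 189 mm long, 27 mm thick, lying near the front edge of the bench; a bystander. Origin: centre of its underside; its length runs along its own y.
- ptfe_tape: The blue spool of white thread-seal tape, 52 mm across, 14 mm high, lying flat at the front left; a bystander. Origin: centre of its underside.
- logbook: The blue hard-cover log book, 210 x 149 x 14 mm, lying at the right front; a bystander. Origin: centre of its underside.

How it is judged:
On the way:
1. the gauge is held in the fingers with its stem drawn clear of the rack's bore (z of stem_end in the frame of rack above 0.085 m and contact force between gauge and the fingers above 1 N and contact force between gauge and rack below 0.1 N), for 0.2 s.
At the end, for the whole second after the job is handed in: The fingers hold the gauge at rest, case centre over 0.20 m above the bench and off the rack, dial facing up within 0.3 rad, the stem pointing back to the robot's side (within 0.5 rad of straight back, -x); nothing else moved 30 mm (height (world z) of gauge_case above 0.2 m and angle between gauge_case's own z axis and vertical below 0.3 rad and angle between the x axis of gauge_case and the x axis of bench_front, either way round below 0.5 rad and x of bench_front in the frame of gauge_case below 0 m and contact force between gauge and the fingers above 2 N and contact force between gauge and rack below 0.1 N and linear speed of gauge below 0.03 m/s and angular speed of gauge below 0.2 rad/s and distance of each of spanner, screwdriver, ptfe_tape, logbook from where it was at the start of the episode below 0.03 m); the arm keeps its last pose, push and grip.
It fails at once if the gauge is wrenched or rammed against its rack (over 60 N) (contact force between gauge and rack above 60 N).
It fails at once if another thing on the bench is pushed out of its place (30 mm) (distance of any of spanner, screwdriver, ptfe_tape, logbook from where it was at the start of the episode above 0.03 m).
It also fails if it takes over 38 s, if anything falls off the work surface, if the arm or the gripper's body presses on something with over 40 N, if the wrist force passes 120 N, or if a joint passes its speed limit or range.

### The arm

A 7-joint arm with a two-finger parallel gripper is mounted at the origin on a cart in front of the work surface, level with it; the furniture and walls round the work are solid. World frame = base frame: x ahead of the robot, y to its left, z up, the work surface at z = 0. Lengths are in m, angles in rad, forces in N, time in s.
With the tool pointing down it reaches from about 0.425 to 1.025 m from the base axis. Payload 9.4 kg.
Tool frame: the origin (TCP) lies on the centre line of the jaws, within the pads' length; the fingertips stand 11 mm ahead of it and the grasp point (between the pads) lies 8 mm behind it; z points along the fingers, y is the line along which they close (so a half turn about z gives the same grasp; the last joint's range is limited). The gripper opens to 85 mm and grips with 20 to 120 N. Pads are 22 mm wide; open, the fingers measure 114 mm over their backs; the gripper's body (76 mm by 85 mm) begins 54 mm behind the grasp point. The pads swing forward as they close: fully open they stand 13 mm farther back than shut.
Start: joints at [-1.227, 0.599, -0.003, 1.599, 0.002, 0.943, -0.08], TCP at [0.296, 0.662, 0.242] pointing down, gripper open.
Joint ranges: [-2.57, 2.57], [-0.35, 1.97], [-1.29, 1.29], [0.11, 2.56], [-1.05, 4.19], [0.11, 1.86], [-2.63, 2.63]. Speed limits (rad/s): [2.22, 2.22, 3.01, 3.01, 3.14, 3.14, 3.14].

### API

Orientations are given as [roll, pitch, yaw] about the fixed x, y, z axes, in that order (R = Rz(yaw) Ry(pitch) Rx(roll)).
In Python, from bench import env gives the robot as it stands. The module is installed in compiled form; this text tells all that it offers.
- The arm moves only by the shell command python3 -m handwheel 'ROWS' [FORCE]. ROWS is JSON, a list of rows, each an object of numbers: "dx", "dy", "dz": the shift along the tool's x, y, z in mm; "ax", "ay", "az": the turn, a rotation vector about the tool's x, y, z in rad; "gripper": the finger opening in mm, from 0 to 85.4. In form: [{"dx": .., "dy": .., "dz": .., "ax": .., "ay": .., "az": .., "gripper": ..}, ...]. A call has 1 to 5 rows; each row shifts and turns the commanded pose from where the row before left it, along the tool's axes as they then stand; what a row does not reach is not made up. A row lasts 1/12 s, in which the tool goes at most 41.7 mm and 7.16 degrees, less where a joint would pass 70% of its speed; a pose out of reach is approached as far as the arm can. A call is refused whole if a number of a shift passes 41.7 or a number of a turn 0.125, either way. A call with a gripper value outside its range is refused whole. The fingers move at their own pace and stop on an object; FORCE is the grip in N (left out, the last holds). Time passes only in rows, so rows that do not move let the fingers close. It gives the time, the measured TCP pose, the force, the opening and the grip force at its end, in the units of the state.
- env.get_state(): the state, without advancing time (a new reading comes with each control period).
- env.get_image(name): name is "side" or "top" or "wrist"; returns a dict with "frame" (400x640x3 uint8, blue, green, red), "range_z" (400x640 float32, m along the optical axis (not along the pixel's ray), 0 where there is no reading), "fx", "fy", "cx", "cy" (pixels), "dist" ([k1, k2, p1, p2, k3] as OpenCV has them; the pictures are not rectified), "R" (3x3) and "t" (3): a world point X has camera coordinates R X + t. Camera axes: x right, y down, z forward; pixel columns grow to the right and rows downward; lengths in m; the calibration is good to about 2 mm. A picture is of the moment at which its call begins.
- env.sign_off(): hands the job in; it is judged then, once.
Trained networks look in the newest picture that a camera, given by its name, has taken for a name from the list of things; names that differ only in an ending like _2 or _b are one class to them, and where a whole thing is asked for, a point or a joint stands for the part that bears it (a point fixed in the world has none). Each returns a list of dicts, best first, with "p" (0 to 1); they miss things now and then, are a little off and sometimes report something else, mostly with a low value. They report only what shows in the picture. A call takes as long as a camera call.
- env.outline_of(camera, label): "mask" (400x640 bool, what is visible of it) and "extent" ([left, top, width, height] in pixels, round what is visible of it).
The state is a dict: "time_s": time; "joint_positions": joint angles; "qd": joint speeds; "tau": joint torques, N m; "position": TCP position; "ee_rot": TCP orientation; "wrist_force": force on the tool from outside, world axes, zero at the start; "ft_torque": the same for the moment, N m; "grip_width": finger opening in m; "finger_force": force on a finger pad.
Only numpy, scipy, OpenCV 4.12 (cv2) and the standard library are available. Lean on these libraries where they do the work, as an engineer would, in place of code of your own. Each camera call takes 0.05 s, during which the arm holds its last target. There are 200 camera calls.

## Working session

There is one attempt and no reset: what is moved stays moved. The work goes in short steps, Python scripts to look and compute and a shell command to move; the robot and the scene stay as the last step left them, time stands still between calls to the robot, and variables do not carry over. Pictures are saved under pics/ and viewed, at most 10 in all, crops included, and the job is handed in when it is done.

```bash
mkdir -p pics; cat > h.py <<'E'
import numpy as np, cv2
from scipy.spatial.transform import Rotation as Ro
from bench import env
def pts(im,mask):
    v,u=np.nonzero(mask&(im["range_z"]>0)); z=im["range_z"][v,u]
    K=np.array([[im["fx"],0,im["cx"]],[0,im["fy"],im["cy"]],[0,0,1]])
    n=cv2.undistortPoints(np.stack([u,v],1).astype(float)[:,None],K,np.array(im["dist"],float))[:,0]
    c=np.c_[n*z[:,None],z]
    return (c-np.array(im["t"]))@np.array(im["R"]),u,v
E
python3 - <<'E'
from h import *
s=env.get_state(); print({k:np.round(v,3) for k,v in s.items()})
ims=[]
for c in ("side","top"):
    im=env.get_image(c); ims.append(im["frame"].copy())
    print(c,"cam at",np.round(-np.array(im["R"]).T@im["t"],3))
    for l in ("gauge","rack","spanner","screwdriver","ptfe_tape","logbook"):
        for o in env.outline_of(c,l)[:1]:
            p,u,v=pts(im,o["mask"])
            print(l,round(o["p"],2),o["extent"],len(p),np.round(np.median(p,0),3),np.round(np.percentile(p,2,axis=0),3),np.round(np.percentile(p,98,axis=0),3))
for c,f in zip(("side","top"),ims): cv2.imwrite(f"pics/{c}0.png",f)
E
```

```text
{'time_s': np.float64(0.0), 'joint_positions': array([-1.227,  0.6  , -0.003,  1.6  ,  0.002,  0.943, -0.08 ]), 'qd': array([-0.   , -0.001, -0.   ,  0.001, -0.002, -0.001, -0.   ]), 'tau': array([ 2.0000e-03, -7.7648e+01,  1.5660e+00, -2.5798e+01,  1.2000e-02,
        9.0000e-03,  0.0000e+00]), 'position': array([0.296, 0.661, 0.241]), 'ee_rot': array([-3.14 ,  0.   ,  2.721]), 'wrist_force': array([-0.088,  0.613,  0.297]), 'ft_torque': array([ 0.012,  0.003, -0.03 ]), 'finger_force': np.float64(0.0), 'grip_width': np.float64(0.085)}
side cam at [ 0.477 -0.868  0.637]
gauge 0.89 [332.3, 161.8, 15.8, 21.5] 348 [0.567 0.095 0.103] [0.544 0.075 0.075] [0.595 0.129 0.129]
rack 0.94 [294.2, 167.4, 74.8, 55.7] 2246 [0.54  0.054 0.021] [ 0.453 -0.023 -0.001] [0.646 0.175 0.075]
spanner 0.64 [284.1, 235.0, 17.3, 32.0] 262 [ 0.439 -0.161  0.004] [ 0.416 -0.223  0.002] [ 0.458 -0.094  0.007]
screwdriver 0.64 [260.5, 198.2, 16.0, 42.3] 228 [ 0.362 -0.014  0.02 ] [ 0.336 -0.117 -0.002] [0.394 0.039 0.028]
ptfe_tape 0.56 [276.5, 167.2, 10.5, 9.5] 125 [0.376 0.25  0.011] [ 0.353  0.233 -0.002] [0.398 0.284 0.014]
logbook 0.94 [242.4, 267.6, 101.4, 70.9] 5222 [ 0.451 -0.332  0.011] [ 0.348 -0.402  0.001] [ 0.551 -0.244  0.014]
top cam at [ 0.38  -0.011  0.938]
gauge 0.84 [250.0, 158.7, 31.9, 29.5] 660 [0.567 0.108 0.112] [0.543 0.077 0.079] [0.597 0.138 0.133]
rack 0.22 [248.9, 156.7, 28.2, 35.6] 682 [0.567 0.109 0.112] [0.542 0.077 0.003] [0.608 0.143 0.133]
spanner 0.86 [343.9, 221.5, 56.8, 24.7] 571 [ 0.441 -0.16   0.006] [ 0.415 -0.229 -0.   ] [ 0.463 -0.085  0.009]
screwdriver 0.74 [290.3, 254.8, 50.2, 23.4] 378 [0.361 0.    0.024] [ 0.34  -0.061 -0.001] [0.381 0.044 0.03 ]
ptfe_tape 0.6 [190.2, 245.0, 27.6, 20.2] 360 [0.375 0.261 0.014] [ 0.351  0.237 -0.   ] [0.4   0.286 0.017]
```

```bash
python3 - <<'E'
from h import *
for c,(a,b,e,f) in {"top":(130,215,200,340),"side":(140,240,250,400)}.items():
    im=cv2.imread(f"pics/{c}0.png")[a:b,e:f]; print(im.shape)
    cv2.imwrite(f"pics/{c}0c.png",cv2.resize(im,None,fx=5,fy=5,interpolation=2))
for c in ("top","side"):
    im=env.get_image(c); o=env.outline_of(c,"gauge")[0]
    m=cv2.erode(o["mask"].astype(np.uint8),np.ones((3,3)))>0
    p,u,v=pts(im,m)
    best=0
    rng=np.random.default_rng(0)
    for _ in range(500):
        q=p[rng.choice(len(p),3,False)]; n=np.cross(q[1]-q[0],q[2]-q[0]); n/=np.linalg.norm(n)+1e-12
        i=abs((p-q[0])@n)<.003
        if i.sum()>best: best=i.sum(); I=i
    q=p[I]; m0=q.mean(0); n=np.linalg.svd(q-m0)[2][2]; n*=np.sign(n[2])
    print(c,len(p),best,m0.round(4),n.round(3),"tilt",np.degrees(np.arcsin(n[2])).round(1),"yaw",np.arctan2(-n[1],-n[0]).round(3),"ctr",(m0-.016*n).round(4))
    # rack: end plates/ tray rim points 
    P,U,V=pts(im,np.ones((400,640),bool))
    k=(abs(P[:,0]-.56)<.16)&(abs(P[:,1]-.1)<.17)&(P[:,2]>.012)&(P[:,2]<.3)
    print("region",k.sum(), np.percentile(P[k],[1,99],axis=0).round(3))
    r=cv2.minAreaRect((P[k][:,:2]*1000).astype(np.float32)); print(r)
E
```

```text
(85, 140, 3)
(100, 150, 3)
top 522 427 [0.5629 0.1068 0.1094] [-0.796 -0.357  0.49 ] tilt 29.3 yaw 0.421 ctr [0.5756 0.1126 0.1016]
region 3300 [[ 0.447 -0.017  0.015]
 [ 0.654  0.224  0.131]]
((531.8514404296875, 147.10870361328125), (155.01524353027344, 325.791015625), 24.107189178466797)
side 255 199 [0.5618 0.0994 0.1034] [-0.799 -0.362  0.481] tilt 28.7 yaw 0.425 ctr [0.5746 0.1052 0.0957]
region 1904 [[ 0.45  -0.026  0.013]
 [ 0.654  0.177  0.126]]
((549.9207153320312, 99.41470336914062), (154.56295776367188, 227.3695831298828), 24.632457733154297)
```

View pics/top0c.png

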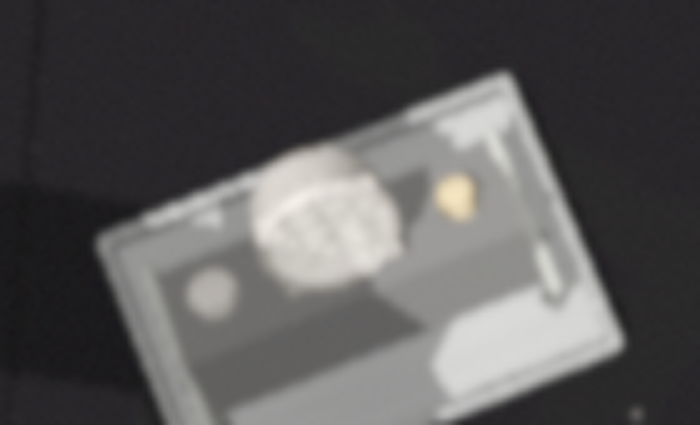

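View pics/side0c.png

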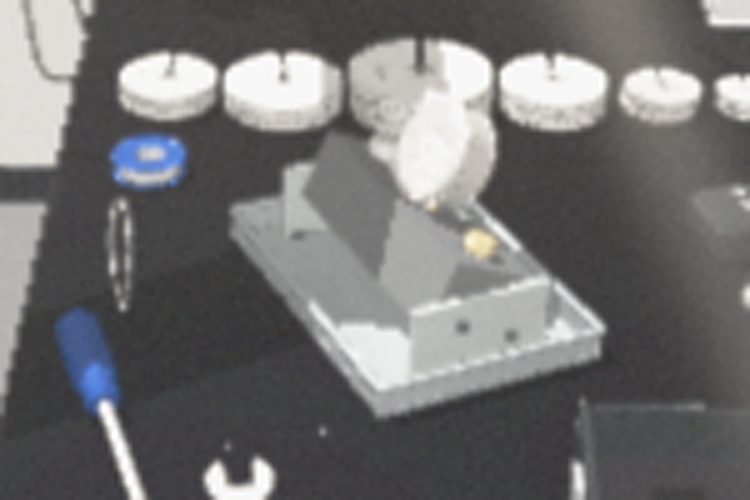

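```bash
python3 - <<'E'
from h import *
s=env.get_state()
im=env.get_image("wrist"); R=np.array(im["R"]); c=-R.T@im["t"]
T=Ro.from_euler("xyz",s["ee_rot"]).as_matrix()
print("cam in tool",(T.T@(c-s["position"])).round(3),"fwd",(T.T@R[2]).round(2))
im=env.get_image("top"); o=env.outline_of("top","gauge")[0]
P,U,V=pts(im,np.ones((400,640),bool))
# obstacles map
for x0 in np.arange(.2,1.0,.1):
    print(round(x0,1),[ (round(float(np.percentile(P[k][:,2],99)),2) if (k:=(abs(P[:,0]-x0-.05)<.05)&(abs(P[:,1]-y0-.05)<.05)).sum()>20 else None) for y0 in np.arange(-.4,.9,.1)])
# rack frame
yaw=.424; rx=np.array([np.cos(yaw),np.sin(yaw),0]); ry=np.array([-rx[1],rx[0],0])
g=np.array([.575,.109,.096])
for cam in ("top","side"):
    im=env.get_image(cam); P,U,V=pts(im,np.ones((400,640),bool))
    a=(P-g)@rx; b=(P-g)@ry
    for sg in (1,-1):
        for b0 in (45,50,55,60,65,70,75,80):
            k=(abs(sg*b*1000-b0)<3)&(a>-.04)&(a<.04)
            if k.sum()>3: print(cam,sg*b0,k.sum(),np.percentile(P[k][:,2],[50,95]).round(3),a[k][np.argmax(P[k][:,2])].round(3))
    # dial circle: points in mask on dial plane
    o=env.outline_of(cam,"gauge")[0]; p,u,v=pts(im,o["mask"])
    gx=np.sin(np.radians(29))*rx+np.array([0,0,np.cos(np.radians(29))]); gz=np.cross(gx,ry)
    d=p-g
    k=abs(d@gz-np.median(d@gz))<.006
    for n_,ax in (("x",gx),("y",ry),("z",gz)): print(cam,n_,np.percentile((d@ax)[k],[1,5,50,95,99]).round(4))
E
```

```text
cam in tool [ 0.068  0.    -0.131] fwd [-0.27 -0.    0.96]
0.2 [-0.74, -0.74, -0.74, -0.74, -0.74, -0.74, -0.74, -0.74, -0.74, -0.74, -0.74, -0.74, -0.74]
0.3 [0.02, 0.02, 0.02, 0.03, 0.03, 0.01, 0.02, 0.02, 0.02, 0.11, 0.0, 0.0, None]
0.4 [0.02, 0.02, 0.01, 0.01, 0.02, 0.06, 0.0, 0.03, 0.12, 0.16, 0.07, 0.07, 0.0]
0.5 [0.05, 0.05, 0.0, 0.03, 0.13, 0.13, 0.02, 0.03, 0.11, 0.16, 0.07, 0.08, None]
0.6 [0.08, 0.08, 0.08, 0.0, 0.06, 0.02, 0.0, 0.03, 0.0, 0.07, 0.2, 0.07, None]
0.7 [0.05, 0.05, 0.08, 0.0, 0.02, 0.03, 0.0, 0.03, 0.19, 0.27, 0.27, 0.15, None]
0.8 [0.3, 0.3, 0.3, 0.22, 0.21, 0.03, 0.03, 0.02, 0.0, 0.35, 0.3, None, None]
0.9 [0.22, None, 0.19, 0.19, 0.19, 0.18, 0.18, 0.23, 0.17, 0.17, 0.17, 0.17, 0.07]
top 45 59 [0.064 0.078] -0.039
top 50 57 [0.064 0.078] -0.037
top 55 61 [0.068 0.077] -0.036
top 60 61 [0.074 0.079] -0.017
top 65 60 [0.074 0.08 ] -0.011
top 70 62 [0.073 0.08 ] -0.018
top 75 55 [0.072 0.077] -0.036
top 80 57 [0.065 0.077] -0.04
top -45 60 [0.064 0.077] -0.035
top -50 57 [0.064 0.079] -0.039
top -55 60 [0.072 0.078] -0.038
top -60 57 [0.072 0.079] -0.04
top -6
[... 179 characters left out ...]
.029  -0.025   0.0024  0.0301  0.0342]
top z [0.0111 0.0139 0.0169 0.0191 0.0198]
side 45 4 [0.072 0.075] -0.038
side 50 7 [0.068 0.073] -0.034
side 55 9 [0.073 0.076] -0.016
side 60 13 [0.071 0.077] -0.02
side 65 7 [0.074 0.077] -0.016
side 70 8 [0.072 0.077] -0.017
side 75 6 [0.073 0.076] -0.039
side -45 8 [0.07  0.075] -0.037
side -50 9 [0.069 0.073] -0.036
side -55 13 [0.07  0.075] -0.017
side -60 13 [0.073 0.075] -0.017
side -65 21 [0.07  0.074] -0.034
side -70 20 [0.067 0.074] -0.04
side -75 18 [0.061 0.075] -0.04
side -80 22 [0.059 0.071] -0.036
side x [-0.0321 -0.0282 -0.0014  0.0259  0.0303]
side y [-0.0317 -0.0289 -0.0033  0.0258  0.0294]
side z [0.0114 0.0136 0.0177 0.0199 0.0204]
```

```bash
cat >> h.py <<'E'
yaw=.424
UZ=np.array([0,0,1.]); rx=np.array([np.cos(yaw),np.sin(yaw),0]); ry=np.array([-rx[1],rx[0],0])
def frame(h,tilt):  # heading h, tool z tilted forward by tilt (rad)
    x=np.array([np.cos(h),np.sin(h),0]); y=np.array([-x[1],x[0],0]); z=np.sin(tilt)*x-np.cos(tilt)*UZ
    return np.c_[np.cross(y,z),y,z]
RG=frame(yaw,np.radians(31))
def need(p,R):
    s=env.get_state(); T=Ro.from_euler("xyz",s["ee_rot"]).as_matrix()
    print("t",round(s["time_s"],2),"shift mm",(T.T@(np.array(p)-s["position"])*1000).round(1),"rotvec",Ro.from_matrix(T.T@R).as_rotvec().round(3),"pos",np.round(s["position"],3),"q",np.round(s["joint_positions"],2),"F",np.round(s["wrist_force"],1),"w",round(s["grip_width"]*1000,1),round(s["finger_force"],1))
g=np.array([.575,.109,.097])
E
python3 -c "
from h import *
p=g+RG[:,2]*(-.077)+.08*UZ; print(p); need(p,RG)"
```

```text
[0.53885375 0.09268435 0.24300188]
t 1.25 shift mm [-454.  -420.3   -0.7] rotvec [-0.228 -0.508 -0.824] pos [0.296 0.662 0.242] q [-1.23  0.6  -0.    1.6   0.    0.94 -0.08] F [ 0.6 -0.8  0.2] w 85.5 0.0
```

```bash

python3 -m handwheel '[{"dx":-15,"dy":-14,"dz":-10},{"dx":-28,"dy":-26,"dz":-10},{"dx":-28,"dy":-26},{"dx":-28,"dy":-26},{"dx":-28,"dy":-26}]'
python3 -m handwheel '[{"dx":-28,"dy":-26},{"dx":-28,"dy":-26},{"dx":-28,"dy":-26},{"dx":-28,"dy":-26},{"dx":-28,"dy":-26}]'
python3 -m handwheel '[{"dx":-28,"dy":-26},{"dx":-28,"dy":-26},{"dx":-28,"dy":-26},{"dx":-28,"dy":-26},{"dx":-28,"dy":-26}]'
python3 -c "
from h import *
p=g+RG[:,2]*(-.077)+.08*UZ; need(p,RG)"
```

```text
t 1.25 shift mm [-454.  -420.3   -0.7] rotvec [-0.228 -0.508 -0.824] pos [0.296 0.662 0.242] q [-1.23  0.6  -0.    1.6   0.    0.94 -0.08] F [ 0.6 -0.8  0.2] w 85.5 0.0validation failed for argument at $[0]...
validation failed for argument at $[0]...
validation failed for argument at $[0]...
```

```bash

python3 -m handwheel '[{"dx":-15,"dy":-14,"dz":-10,"ax":0,"ay":0,"az":0,"gripper":85},{"dx":-28,"dy":-26,"dz":-10,"ax":0,"ay":0,"az":0,"gripper":85},{"dx":-28,"dy":-26,"dz":0,"ax":0,"ay":0,"az":0,"gripper":85},{"dx":-28,"dy":-26,"dz":0,"ax":0,"ay":0,"az":0,"gripper":85},{"dx":-28,"dy":-26,"dz":0,"ax":0,"ay":0,"az":0,"gripper":85}]'
```

```text
time_s: 1.67
position: [0.3643, 0.5006, 0.2626]
ee_rot: [3.141, 0.0, 2.721]
wrist_force: [1.4, -0.7, 0.5]
grip_width: 0.0853
finger_force: 0.0
```

```bash

python3 -m handwheel '[{"dx":-28,"dy":-26,"dz":0,"ax":0,"ay":0,"az":0,"gripper":85},{"dx":-28,"dy":-26,"dz":0,"ax":0,"ay":0,"az":0,"gripper":85},{"dx":-28,"dy":-26,"dz":0,"ax":0,"ay":0,"az":0,"gripper":85},{"dx":-28,"dy":-26,"dz":0,"ax":0,"ay":0,"az":0,"gripper":85},{"dx":-28,"dy":-26,"dz":0,"ax":0,"ay":0,"az":0,"gripper":85}]'
python3 -m handwheel '[{"dx":-28,"dy":-26,"dz":0,"ax":0,"ay":0,"az":0,"gripper":85},{"dx":-28,"dy":-26,"dz":0,"ax":0,"ay":0,"az":0,"gripper":85},{"dx":-28,"dy":-26,"dz":0,"ax":0,"ay":0,"az":0,"gripper":85},{"dx":-28,"dy":-26,"dz":0,"ax":0,"ay":0,"az":0,"gripper":85},{"dx":-28,"dy":-26,"dz":0,"ax":0,"ay":0,"az":0,"gripper":85}]'
python3 -c "
from h import *
p=g+RG[:,2]*(-.077)+.08*UZ; need(p,RG)"
```

```text
time_s: 2.08
position: [0.439, 0.3246, 0.2626]
ee_rot: [3.141, 0.0, 2.721]
wrist_force: [0.5, 0.2, 0.5]
grip_width: 0.0852
finger_force: 0.0
time_s: 2.5
position: [0.5138, 0.1487, 0.2626]
ee_rot: [3.141, 0.0, 2.721]
wrist_force: [1.1, -0.1, 0.5]
grip_width: 0.0849
finger_force: 0.0
t 2.5 shift mm [-45.7 -40.9  19.6] rotvec [-0.228 -0.508 -0.824] pos [0.514 0.149 0.263] q [-0.42  0.35  0.05  2.01 -0.02  0.78  0.79] F [ 1.1 -0.1  0.5] w 84.9 0.0
```

Now turn (norm 0.99 rad: 9 rows) after the remaining shift.

```bash

python3 -m handwheel '[{"dx":-23,"dy":-20,"dz":0,"ax":-0.0253,"ay":-0.0564,"az":-0.0916,"gripper":80},{"dx":0,"dy":0,"dz":0,"ax":-0.0253,"ay":-0.0564,"az":-0.0916,"gripper":80},{"dx":0,"dy":0,"dz":0,"ax":-0.0253,"ay":-0.0564,"az":-0.0916,"gripper":80},{"dx":0,"dy":0,"dz":0,"ax":-0.0253,"ay":-0.0564,"az":-0.0916,"gripper":80},{"dx":0,"dy":0,"dz":0,"ax":-0.0253,"ay":-0.0564,"az":-0.0916,"gripper":80}]'
python3 -m handwheel '[{"dx":0,"dy":0,"dz":0,"ax":-0.0253,"ay":-0.0564,"az":-0.0916,"gripper":80},{"dx":0,"dy":0,"dz":0,"ax":-0.0253,"ay":-0.0564,"az":-0.0916,"gripper":80},{"dx":0,"dy":0,"dz":0,"ax":-0.0253,"ay":-0.0564,"az":-0.0916,"gripper":80},{"dx":0,"dy":0,"dz":0,"ax":-0.0253,"ay":-0.0564,"az":-0.0916,"gripper":80},{"dx":0,"dy":0,"dz":0,"ax":0,"ay":0,"az":0,"gripper":80}]'
python3 - <<'E'
from h import *
p=g+RG[:,2]*(-.077)+.08*UZ; need(p,RG)
need(g+RG[:,2]*.013,RG)
im=env.get_image("wrist"); cv2.imwrite("pics/w1.png",im["frame"])
o=env.outline_of("wrist","gauge"); print(len(o))
gx=np.sin(np.radians(29))*rx+np.cos(np.radians(29))*UZ; gz=np.cross(gx,ry)
if o:
    p,u,v=pts(im,cv2.erode(o[0]["mask"].astype(np.uint8),np.ones((3,3)))>0); d=p-g
    print(o[0]["p"],o[0]["extent"],len(p))
    zt=np.percentile(d@gz,[50,90]); print("gz",zt.round(4))
    k=abs(d@gz-zt[1])<.005
    for n_,ax in (("x",gx),("y",ry),("z",gz)): print(n_,np.percentile((d@ax)[k],[1,5,50,95,99]).round(4))
    q=p[k]; n=np.linalg.svd(q-q.mean(0))[2][2]; n*=np.sign(n[2]); print("n",n.round(3),np.degrees(np.arcsin(n[2])).round(1),np.arctan2(-n[1],-n[0]).round(3))
E
```

```text
time_s: 2.92
position: [0.5261, 0.123, 0.2628]
ee_rot: [3.082, 0.304, -3.105]
wrist_force: [0.4, -0.3, -0.1]
grip_width: 0.0799
finger_force: 0.0
time_s: 3.33
position: [0.5243, 0.1192, 0.2601]
ee_rot: [3.128, 0.482, -2.8]
wrist_force: [0.7, -0.2, -0.7]
grip_width: 0.0797
finger_force: 0.0
t 3.33 shift mm [  3.7 -30.1  17. ] rotvec [-0.027 -0.058 -0.072] pos [0.524 0.119 0.26 ] q [-0.1   0.25 -0.26  2.33  0.47  0.11  1.12] F [ 0.7 -0.2 -0.7] w 79.7 0.0
t 3.33 shift mm [ 35.6 -28.4 177.7] rotvec [-0.027 -0.058 -0.072] pos [0.524 0.119 0.26 ] q [-0.1   0.25 -0.26  2.33  0.47  0.11  1.12] F [ 0.7 -0.2 -0.7] w 79.7 0.0
1
0.58 [254.4, 93.6, 82.0, 86.3] 5234
gz [0.0172 0.0184]
x [-0.0311 -0.0275  0.0011  0.0275  0.0308]
y [-0.0264 -0.0225  0.0044  0.0306  0.0347]
z [0.0145 0.0158 0.0173 0.0187 0.0194]
n [-0.797 -0.356  0.489] 29.3 0.42
```

View pics/w1.png

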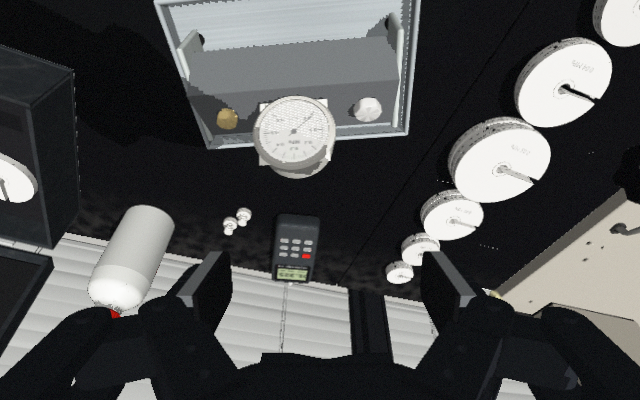

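```bash
sed -i 's/np.radians(31)/0.175/' h.py
python3 -c "
from h import *
need(g+.0015*ry+RG[:,2]*(-.07),RG)"
```

```text
t 3.43 shift mm [ 17.2 -28.2  97.8] rotvec [-0.012  0.31  -0.08 ] pos [0.526 0.12  0.261] q [-0.1   0.25 -0.26  2.32  0.45  0.11  1.13] F [ 1.1 -0.1  0.7] w 80.1 0.0
```

```bash

python3 -m handwheel '[{"dx":0,"dy":0,"dz":0,"ax":-0.004,"ay":0.103,"az":-0.027,"gripper":84},{"dx":0,"dy":0,"dz":0,"ax":-0.004,"ay":0.103,"az":-0.027,"gripper":84},{"dx":0,"dy":0,"dz":0,"ax":-0.004,"ay":0.103,"az":-0.027,"gripper":84},{"dx":0,"dy":0,"dz":0,"ax":0,"ay":0,"az":0,"gripper":84}]'
python3 -c "
from h import *
need(g+.0015*ry+RG[:,2]*(-.07),RG)"
```

```text
time_s: 3.77
position: [0.5283, 0.1228, 0.2609]
ee_rot: [3.14, 0.195, -2.721]
wrist_force: [2.2, 1.0, 1.0]
grip_width: 0.0839
finger_force: 0.0
t 3.77 shift mm [ -5.9 -30.5  97.9] rotvec [ 0.001  0.02  -0.003] pos [0.528 0.123 0.261] q [ 0.11  0.34 -0.56  2.1   0.32  0.57  1.34] F [2.2 1.  1. ] w 83.9 0.0
```

```bash

python3 -m handwheel '[{"dx":-2,"dy":-10,"dz":20,"ax":0,"ay":0.02,"az":0,"gripper":85},{"dx":-2,"dy":-10,"dz":26,"ax":0,"ay":0,"az":0,"gripper":85},{"dx":-2,"dy":-10,"dz":26,"ax":0,"ay":0,"az":0,"gripper":85},{"dx":0,"dy":0,"dz":26,"ax":0,"ay":0,"az":0,"gripper":85},{"dx":0,"dy":0,"dz":0,"ax":0,"ay":0,"az":0,"gripper":85}]'
python3 - <<'E'
from h import *
need(g+.0015*ry+RG[:,2]*(-.07),RG)
im=env.get_image("wrist"); o=env.outline_of("wrist","gauge")
gx=np.sin(np.radians(29))*rx+np.cos(np.radians(29))*UZ; gz=np.cross(gx,ry)
f=im["frame"].copy()
if o:
    p,u,v=pts(im,o[0]["mask"]); d=p-g
    print(o[0]["p"],o[0]["extent"],len(p)); f[o[0]["mask"],2]//=2
    k=abs(d@gz-.0175)<.005
    for n_,ax in (("x",gx),("y",ry),("z",gz)): print(n_,np.percentile((d@ax)[k],[1,5,50,95,99]).round(4))
    print("all y",np.percentile(d@ry,[0.5,2,98,99.5]).round(4), "all x",np.percentile(d@gx,[0.5,2,98,99.5]).round(4))
cv2.imwrite("pics/w2.png",f)
E
```

```text
time_s: 4.18
position: [0.5581, 0.1025, 0.1603]
ee_rot: [3.141, 0.174, -2.723]
wrist_force: [-0.4, -0.8, -0.0]
grip_width: 0.0849
finger_force: 0.0
t 4.18 shift mm [-6.8  0.5 -4.5] rotvec [-0.001 -0.001 -0.005] pos [0.558 0.103 0.16 ] q [ 0.03  0.5  -0.42  2.14  0.48  0.4   1.24] F [-0.4 -0.8 -0. ] w 84.9 0.0
0.55 [273.8, 172.5, 114.3, 110.2] 10596
x [-0.0307 -0.0268  0.0033  0.0284  0.0312]
y [-0.0276 -0.0236  0.0035  0.0305  0.0346]
z [0.0141 0.0155 0.0172 0.0186 0.0191]
all y [-0.0286 -0.0261  0.033   0.0355] all x [-0.0317 -0.0296  0.0308  0.0318]
```

View pics/w2.png

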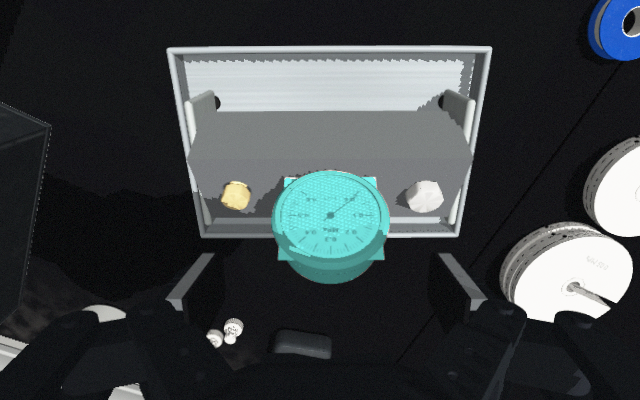

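```bash

python3 -m handwheel '[{"dx":-6,"dy":2,"dz":0,"ax":0,"ay":0,"az":0,"gripper":85.4},{"dx":0,"dy":0,"dz":15,"ax":0,"ay":0,"az":0,"gripper":85.4},{"dx":0,"dy":0,"dz":20,"ax":0,"ay":0,"az":0,"gripper":85.4},{"dx":0,"dy":0,"dz":20,"ax":0,"ay":0,"az":0,"gripper":85.4},{"dx":0,"dy":0,"dz":20,"ax":0,"ay":0,"az":0,"gripper":85.4}]'
python3 - <<'E'
from h import *
need(g+.0028*ry+RG[:,2]*.01,RG)
im=env.get_image("wrist"); cv2.imwrite("pics/w3.png",im["frame"])
E
```

```text
time_s: 4.7
position: [0.5777, 0.1125, 0.0933]
ee_rot: [-3.139, 0.182, -2.722]
wrist_force: [0.5, 0.2, -1.4]
grip_width: 0.0853
finger_force: 0.0
t 4.7 shift mm [3.2 0.7 5.7] rotvec [-0.004  0.007 -0.004] pos [0.578 0.113 0.093] q [-0.09  0.62 -0.27  2.15  0.58  0.25  1.14] F [ 0.5  0.2 -1.4] w 85.3 0.0
```

View pics/w3.png

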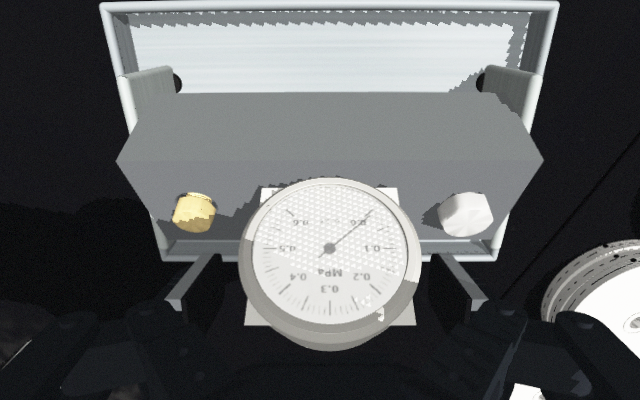

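```bash

python3 -m handwheel '[{"dx":2,"dy":1,"dz":6,"ax":0,"ay":0,"az":0,"gripper":85.4},{"dx":0,"dy":0,"dz":0,"ax":0,"ay":0,"az":0,"gripper":80},{"dx":0,"dy":0,"dz":0,"ax":0,"ay":0,"az":0,"gripper":76},{"dx":0,"dy":0,"dz":0,"ax":0,"ay":0,"az":0,"gripper":73},{"dx":0,"dy":0,"dz":0,"ax":0,"ay":0,"az":0,"gripper":71}]' 20
python3 -m handwheel '[{"dx":0,"dy":0,"dz":0,"ax":0,"ay":0,"az":0,"gripper":70},{"dx":0,"dy":0,"dz":0,"ax":0,"ay":0,"az":0,"gripper":69},{"dx":0,"dy":0,"dz":0,"ax":0,"ay":0,"az":0,"gripper":68},{"dx":0,"dy":0,"dz":0,"ax":0,"ay":0,"az":0,"gripper":67}]' 20
```

```text
time_s: 5.17
position: [0.5754, 0.1122, 0.0865]
ee_rot: [-3.138, 0.179, -2.721]
wrist_force: [-0.1, 0.0, 0.1]
grip_width: 0.0714
finger_force: 0.0
time_s: 5.5
position: [0.5749, 0.1123, 0.0855]
ee_rot: [-3.139, 0.178, -2.721]
wrist_force: [-0.3, 0.6, 0.2]
grip_width: 0.067
finger_force: 0.1
```

```bash

python3 -m handwheel '[{"dx":0,"dy":0,"dz":0,"ax":0,"ay":0,"az":0,"gripper":65},{"dx":0,"dy":0,"dz":0,"ax":0,"ay":0,"az":0,"gripper":62},{"dx":0,"dy":0,"dz":0,"ax":0,"ay":0,"az":0,"gripper":60}]' 20
python3 - <<'E'
from h import *
need(g+.0028*ry+RG[:,2]*.01,RG)
im=env.get_image("wrist"); cv2.imwrite("pics/w4.png",im["frame"])
E
```

```text
time_s: 5.75
position: [0.5748, 0.1124, 0.0857]
ee_rot: [-3.139, 0.178, -2.72]
wrist_force: [-3.1, 0.4, 7.4]
grip_width: 0.0649
finger_force: 19.8
t 5.75 shift mm [-0.8 -0.4 -1.3] rotvec [-0.003  0.003 -0.003] pos [0.575 0.112 0.086] q [-0.1   0.63 -0.26  2.16  0.59  0.23  1.13] F [-3.1  0.4  7.4] w 64.9 19.8
```

View pics/w4.png

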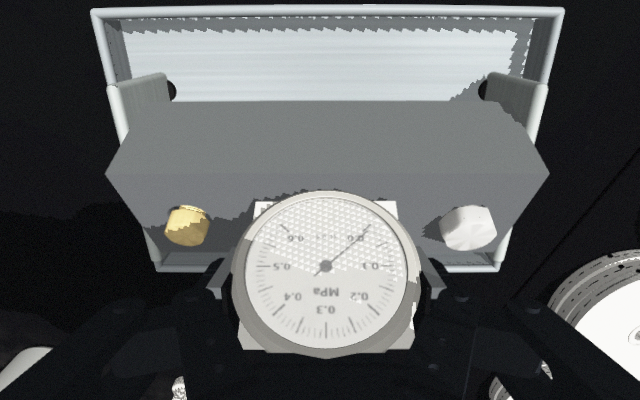

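```bash

python3 -m handwheel '[{"dx":0,"dy":0,"dz":0,"ax":0,"ay":0,"az":0,"gripper":74},{"dx":0,"dy":0,"dz":0,"ax":0,"ay":0,"az":0,"gripper":76},{"dx":0,"dy":0,"dz":3,"ax":0,"ay":0,"az":0,"gripper":76},{"dx":0,"dy":0,"dz":3,"ax":0,"ay":0,"az":0,"gripper":76},{"dx":0,"dy":0,"dz":0,"ax":0,"ay":0,"az":0,"gripper":76}]' 20
python3 -m handwheel '[{"dx":0,"dy":0,"dz":0,"ax":0,"ay":0,"az":0,"gripper":70},{"dx":0,"dy":0,"dz":0,"ax":0,"ay":0,"az":0,"gripper":67},{"dx":0,"dy":0,"dz":0,"ax":0,"ay":0,"az":0,"gripper":64},{"dx":0,"dy":0,"dz":0,"ax":0,"ay":0,"az":0,"gripper":62},{"dx":0,"dy":0,"dz":0,"ax":0,"ay":0,"az":0,"gripper":60}]' 20
python3 -c "
from h import *
need(g+.0028*ry+RG[:,2]*.01,RG)"
```

```text
time_s: 6.22
position: [0.5757, 0.1126, 0.0787]
ee_rot: [-3.139, 0.176, -2.721]
wrist_force: [0.7, -0.7, 0.8]
grip_width: 0.0758
finger_force: 0.0
time_s: 6.63
position: [0.5756, 0.1127, 0.0796]
ee_rot: [-3.139, 0.177, -2.721]
wrist_force: [-1.5, -1.0, 3.6]
grip_width: 0.0645
finger_force: 21.0
t 6.63 shift mm [-1.  -0.3 -7.5] rotvec [-0.003  0.002 -0.003] pos [0.576 0.113 0.08 ] q [-0.11  0.64 -0.24  2.16  0.6   0.22  1.12] F [-1.5 -1.   3.6] w 64.5 21.0
```

```bash

python3 -m handwheel '[{"dx":0,"dy":0,"dz":0,"ax":0,"ay":0,"az":0,"gripper":58}]' 40
python3 -m handwheel '[{"dx":0,"dy":0,"dz":0,"ax":0,"ay":0,"az":0,"gripper":55},{"dx":0,"dy":0,"dz":0,"ax":0,"ay":0,"az":0,"gripper":55}]' 65
python3 -c "
from h import *
gx=np.sin(np.radians(29))*rx+np.cos(np.radians(29))*UZ
print(RG.T@gx)
need(g+.0028*ry+RG[:,2]*.01+.05*gx,RG)"
```

```text
time_s: 6.72
position: [0.5756, 0.1127, 0.0797]
ee_rot: [-3.139, 0.177, -2.721]
wrist_force: [-3.5, 0.3, 6.3]
grip_width: 0.064
finger_force: 41.5
time_s: 6.88
position: [0.5755, 0.1127, 0.0798]
ee_rot: [-3.139, 0.177, -2.721]
wrist_force: [-4.4, -0.9, 9.2]
grip_width: 0.0634
finger_force: 67.8
[-6.29683308e-01  2.37248203e-18 -7.76851937e-01]
t 6.88 shift mm [-32.6  -0.4 -46. ] rotvec [-0.004  0.002 -0.003] pos [0.576 0.113 0.08 ] q [-0.11  0.64 -0.24  2.16  0.6   0.22  1.12] F [-4.4 -0.9  9.2] w 63.4 67.8
```

```bash

python3 -m handwheel '[{"dx":-1.3,"dy":0,"dz":-1.6,"ax":0,"ay":0,"az":0,"gripper":55},{"dx":-1.9,"dy":0,"dz":-2.3,"ax":0,"ay":0,"az":0,"gripper":55},{"dx":-1.9,"dy":0,"dz":-2.3,"ax":0,"ay":0,"az":0,"gripper":55}]' 65
```

```text
time_s: 7.13
position: [0.5786, 0.1137, 0.0859]
ee_rot: [-3.139, 0.175, -2.721]
wrist_force: [-3.8, -0.9, -3.3]
grip_width: 0.0637
finger_force: 70.9
```

Forces drop to about the gauge's weight: it moves freely. Continue along the same line.

```bash

python3 -m handwheel '[{"dx":-3.2,"dy":0,"dz":-3.9,"ax":0,"ay":0,"az":0,"gripper":55},{"dx":-3.2,"dy":0,"dz":-3.9,"ax":0,"ay":0,"az":0,"gripper":55},{"dx":-3.2,"dy":0,"dz":-3.9,"ax":0,"ay":0,"az":0,"gripper":55}]' 65
python3 -m handwheel '[{"dx":-3.2,"dy":0,"dz":-3.9,"ax":0,"ay":0,"az":0,"gripper":55},{"dx":-3.2,"dy":0,"dz":-3.9,"ax":0,"ay":0,"az":0,"gripper":55},{"dx":-3.2,"dy":0,"dz":-3.9,"ax":0,"ay":0,"az":0,"gripper":55},{"dx":-3.2,"dy":0,"dz":-3.9,"ax":0,"ay":0,"az":0,"gripper":55},{"dx":-3.2,"dy":0,"dz":-3.9,"ax":0,"ay":0,"az":0,"gripper":55}]' 65
python3 -m handwheel '[{"dx":-6.3,"dy":0,"dz":-7.8,"ax":0,"ay":0,"az":0,"gripper":55},{"dx":-6.3,"dy":0,"dz":-7.8,"ax":0,"ay":0,"az":0,"gripper":55},{"dx":-6.3,"dy":0,"dz":-7.8,"ax":0,"ay":0,"az":0,"gripper":55}]' 65
```

```text
time_s: 7.38
position: [0.586, 0.117, 0.0999]
ee_rot: [-3.139, 0.176, -2.721]
wrist_force: [-3.9, -1.2, -3.8]
grip_width: 0.0636
finger_force: 71.0
time_s: 7.8
position: [0.5986, 0.123, 0.1226]
ee_rot: [-3.139, 0.179, -2.721]
wrist_force: [-1.1, -0.7, -4.1]
grip_width: 0.0636
finger_force: 71.1
time_s: 8.05
position: [0.6115, 0.1289, 0.149]
ee_rot: [-3.139, 0.179, -2.721]
wrist_force: [0.6, -0.9, -2.1]
grip_width: 0.0636
finger_force: 71.2
```

```bash
cat >> h.py <<'E'
RF=frame(0,-.88)
E
python3 -c "
from h import *
print(RG.T@UZ); need([.43,.06,.40],RF)"
```

```text
[-0.17410814  0.         -0.98472654]
t 8.05 shift mm [ 146.1   10.5 -281.5] rotvec [-0.154  1.043  0.413] pos [0.612 0.129 0.149] q [-0.01  0.57 -0.41  2.03  0.49  0.44  1.22] F [ 0.6 -0.9 -2.1] w 63.6 71.2
```

```bash

python3 -m handwheel '[{"dx":-3.5,"dy":0,"dz":-20,"ax":0,"ay":0,"az":0,"gripper":55},{"dx":-4.4,"dy":0,"dz":-25,"ax":0,"ay":0,"az":0,"gripper":55},{"dx":-4.4,"dy":0,"dz":-25,"ax":0,"ay":0,"az":0,"gripper":55},{"dx":-4.4,"dy":0,"dz":-25,"ax":0,"ay":0,"az":0,"gripper":55},{"dx":-4.4,"dy":0,"dz":-25,"ax":0,"ay":0,"az":0,"gripper":55}]' 65
python3 -m handwheel '[{"dx":10,"dy":1,"dz":-20,"ax":0,"ay":0,"az":0,"gripper":55},{"dx":20,"dy":1,"dz":-18,"ax":0,"ay":0,"az":0,"gripper":55},{"dx":20,"dy":1,"dz":-18,"ax":0,"ay":0,"az":0,"gripper":55},{"dx":20,"dy":1,"dz":-18,"ax":0,"ay":0,"az":0,"gripper":55},{"dx":20,"dy":1,"dz":-18,"ax":0,"ay":0,"az":0,"gripper":55}]' 65
python3 -m handwheel '[{"dx":20,"dy":1,"dz":-18,"ax":0,"ay":0,"az":0,"gripper":55},{"dx":20,"dy":1,"dz":-18,"ax":0,"ay":0,"az":0,"gripper":55},{"dx":20,"dy":1,"dz":-18,"ax":0,"ay":0,"az":0,"gripper":55},{"dx":10,"dy":0,"dz":-9,"ax":0,"ay":0,"az":0,"gripper":55},{"dx":0,"dy":0,"dz":0,"ax":0,"ay":0,"az":0,"gripper":55}]' 65
python3 -c "
from h import *
need([.43,.06,.40],RF)"
```

```text
time_s: 8.47
position: [0.6104, 0.1289, 0.2717]
ee_rot: [-3.139, 0.178, -2.721]
wrist_force: [0.7, -0.9, -3.6]
grip_width: 0.0638
finger_force: 71.7
time_s: 8.88
position: [0.5115, 0.0906, 0.3456]
ee_rot: [-3.139, 0.178, -2.72]
wrist_force: [-0.2, -0.0, -3.2]
grip_width: 0.0632
finger_force: 71.7
time_s: 9.3
position: [0.4366, 0.0604, 0.3963]
ee_rot: [-3.135, 0.18, -2.721]
wrist_force: [-0.1, -0.7, -3.8]
grip_width: 0.064
finger_force: 71.7
t 9.3 shift mm [ 5.5  2.3 -4.7] rotvec [-0.157  1.045  0.411] pos [0.437 0.06  0.396] q [ 0.41  0.04 -0.67  2.07 -0.    0.86  1.74] F [-0.1 -0.7 -3.8] w 64.0 71.7
```

```bash

python3 -m handwheel '[{"dx":0,"dy":0,"dz":0,"ax":-0.008,"ay":0.05,"az":0.02,"gripper":55},{"dx":0,"dy":0,"dz":0,"ax":-0.013,"ay":0.087,"az":0.034,"gripper":55},{"dx":0,"dy":0,"dz":0,"ax":-0.013,"ay":0.087,"az":0.034,"gripper":55},{"dx":0,"dy":0,"dz":0,"ax":-0.013,"ay":0.087,"az":0.034,"gripper":55},{"dx":0,"dy":0,"dz":0,"ax":-0.013,"ay":0.087,"az":0.034,"gripper":55}]' 65
python3 -m handwheel '[{"dx":0,"dy":0,"dz":0,"ax":-0.013,"ay":0.087,"az":0.034,"gripper":55},{"dx":0,"dy":0,"dz":0,"ax":-0.013,"ay":0.087,"az":0.034,"gripper":55},{"dx":0,"dy":0,"dz":0,"ax":-0.013,"ay":0.087,"az":0.034,"gripper":55},{"dx":0,"dy":0,"dz":0,"ax":-0.013,"ay":0.087,"az":0.034,"gripper":55},{"dx":0,"dy":0,"dz":0,"ax":0,"ay":0,"az":0,"gripper":55}]' 65
python3 -c "
from h import *
need([.43,.06,.40],RF)"
```

```text
time_s: 9.72
position: [0.4392, 0.0613, 0.3945]
ee_rot: [3.088, -0.227, -2.867]
wrist_force: [-0.3, 0.6, -3.2]
grip_width: 0.0635
finger_force: 71.6
time_s: 10.13
position: [0.4404, 0.0608, 0.3915]
ee_rot: [3.084, -0.586, -2.993]
wrist_force: [1.1, -0.6, -4.4]
grip_width: 0.0633
finger_force: 71.9
t 10.13 shift mm [13.3  0.8 -1.3] rotvec [-0.042  0.29   0.119] pos [0.44  0.061 0.392] q [ 0.21  0.44 -0.6   1.71  0.04  1.62  1.28] F [ 1.1 -0.6 -4.4] w 63.3 71.9
```

```bash

python3 -m handwheel '[{"dx":12,"dy":0,"dz":8,"ax":0,"ay":0,"az":0,"gripper":55},{"dx":12,"dy":0,"dz":8,"ax":-0.013,"ay":0.087,"az":0.034,"gripper":55},{"dx":12,"dy":0,"dz":8,"ax":-0.013,"ay":0.087,"az":0.034,"gripper":55},{"dx":0,"dy":0,"dz":0,"ax":-0.013,"ay":0.087,"az":0.034,"gripper":55},{"dx":0,"dy":0,"dz":0,"ax":0,"ay":0.02,"az":0.012,"gripper":55}]' 65
python3 -m handwheel '[{"dx":0,"dy":0,"dz":0,"ax":0,"ay":0,"az":0,"gripper":55},{"dx":0,"dy":0,"dz":0,"ax":0,"ay":0,"az":0,"gripper":55}]' 65
python3 - <<'E'
from h import *
need([.39,.06,.39],RF)
fs=[]
for c in ("side","top","wrist"):
    im=env.get_image(c); f=im["frame"].copy(); o=env.outline_of(c,"gauge")
    if not o: print(c,"none"); fs.append(f); continue
    m=cv2.erode(o[0]["mask"].astype(np.uint8),np.ones((3,3)))>0
    p,u,v=pts(im,m); best=0; rng=np.random.default_rng(0)
    for _ in range(600):
        q=p[rng.choice(len(p),3,False)]; n=np.cross(q[1]-q[0],q[2]-q[0]); n/=np.linalg.norm(n)+1e-12
        i=abs((p-q[0])@n)<.003
        if i.sum()>best: best=i.sum(); I=i
    q=p[I]; n=np.linalg.svd(q-q.mean(0))[2][2]; n*=np.sign(n[2])
    print(c,round(o[0]["p"],2),o[0]["extent"],len(p),best,"n",n.round(3),"ctr",q.mean(0).round(3))
    x,y,w,h=[int(a) for a in o[0]["extent"]]; fs.append(cv2.resize(f[max(0,y-25):y+h+25,max(0,x-40):x+w+40],(400,300)))
cv2.imwrite("pics/fin.png",np.hstack(fs[:2]))
cv2.imwrite("pics/finw.png",fs[2])
E
```

```text
time_s: 10.55
position: [0.3957, 0.0558, 0.3938]
ee_rot: [3.141, -0.867, -3.135]
wrist_force: [0.7, -0.3, -4.2]
grip_width: 0.0637
finger_force: 72.0
time_s: 10.72
position: [0.3955, 0.0565, 0.3948]
ee_rot: [3.138, -0.862, -3.129]
wrist_force: [0.3, 0.6, -1.9]
grip_width: 0.0634
finger_force: 72.0bash:  1101 Killed                     python3 - <<'E'
from h import *
need([.39,.06,.39],RF)
fs=[]
for c in ("side","top","wrist"):
    im=env.get_image(c); f=im["frame"].copy(); o=env.outline_of(c,"gauge")
    if not o: print(c,"none"); fs.append(f); continue
    m=cv2.erode(o[0]["mask"].astype(np.uint8),np.ones((3,3)))>0
    p,u,v=pts(im,m); best=0; rng=np.random.default_rng(0)
    for _ in range(600):
        q=p[rng.choice(len(p),3,False)]; n=np.cross(q[1]-q[0],q[2]-q[0]); n/=np.linalg.norm(n)+1e-12
        i=abs((p-q[0])@n)<.003
        if i.sum()>best: best=i.sum(); I=i
    q=p[I]; n=np.linalg.svd(q-q.mean(0))[2][2]; n*=np.sign(n[2])
    print(c,round(o[0]["p"],2),o[0]["extent"],len(p),best,"n",n.round(3),"ctr",q.mean(0).round(3))
    x,y,w,h=[int(a) for a in o[0]["extent"]]; fs.append(cv2.resize(f[max(0,y-25):y+h+25,max(0,x-40):x+w+40],(400,300)))
cv2.imwrite("pics/fin.png",np.hstack(fs[:2]))
cv2.imwrite("pics/finw.png",fs[2])
E
```

```bash
python3 - <<'E'
from h import *
need([.39,.06,.39],RF)
fs={}
for c in ("side","top","wrist"):
    im=env.get_image(c); f=im["frame"].copy(); o=env.outline_of(c,"gauge"); fs[c]=f
    if not o: print(c,"none"); continue
    m=cv2.erode(o[0]["mask"].astype(np.uint8),np.ones((3,3)))>0
    p,u,v=pts(im,m); p=p[::max(1,len(p)//2000)]; best=0; rng=np.random.default_rng(0)
    for _ in range(600):
        q=p[rng.choice(len(p),3,False)]; n=np.cross(q[1]-q[0],q[2]-q[0]); n/=np.linalg.norm(n)+1e-12
        i=abs((p-q[0])@n)<.003
        if i.sum()>best: best=i.sum(); I=i
    q=p[I]; n=np.linalg.svd(q-q.mean(0),full_matrices=False)[2][2]; n*=np.sign(n[2])
    print(c,round(o[0]["p"],2),o[0]["extent"],len(p),best,"n",n.round(3),"ctr",q.mean(0).round(3))
cv2.imwrite("pics/fin.png",np.vstack([cv2.resize(fs["side"][60:260,180:500],(640,300)),cv2.resize(fs["wrist"],(480,300))[:, :480].copy() if 0 else cv2.resize(fs["wrist"],(640,300))]))
E
```

```text
t 11.02 shift mm [-1.1  3.8  7.4] rotvec [-0.006  0.016  0.007] pos [0.395 0.056 0.396] q [ 0.2   0.5  -0.56  1.74 -0.05  1.78  1.17] F [ 0.3 -0.7 -3.4] w 63.3 72.0
side 0.64 [251.7, 59.5, 43.5, 23.1] 211 95 n [-0.364  0.014  0.931] ctr [0.383 0.047 0.415]
top 0.65 [242.2, 210.7, 49.1, 76.3] 1908 1692 n [-0.024 -0.002  1.   ] ctr [0.406 0.056 0.423]
wrist 0.7 [229.8, 148.1, 195.3, 214.9] 2143 2052 n [-0.024 -0.003  1.   ] ctr [0.408 0.056 0.422]
```

View pics/fin.png

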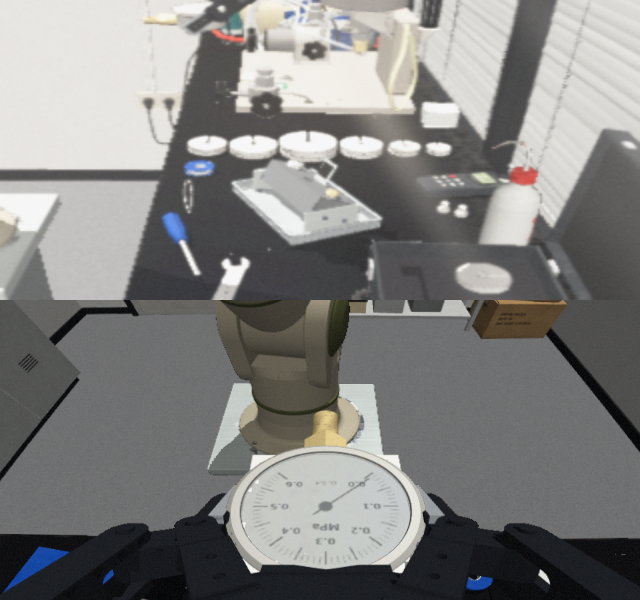

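The wrist picture shows the dial level at about (325,505) and the brass stem at (325,430) pointing to the robot's base. The dial normal is within 2° of vertical, the case is at z ≈ 0.41 m and the grip holds at 72 N.

```bash
python3 -m handwheel '[{"dx":0,"dy":0,"dz":0,"ax":0,"ay":0,"az":0,"gripper":55},{"dx":0,"dy":0,"dz":0,"ax":0,"ay":0,"az":0,"gripper":55},{"dx":0,"dy":0,"dz":0,"ax":0,"ay":0,"az":0,"gripper":55}]' 65; python3 -c "
from h import *
print(np.round(env.get_state()['qd'],3)); print(env.sign_off())"
```

```text
time_s: 11.57
position: [0.395, 0.0561, 0.3952]
ee_rot: [3.139, -0.866, -3.131]
wrist_force: [-0.3, 0.4, -2.5]
grip_width: 0.0635
finger_force: 72.0
[-0.001  0.001  0.    -0.    -0.    -0.001 -0.001]
the job is handed in; nothing more can be done
None
```

I drew the gauge out along the bore and handed the job in at about 11.6 s: it is held steady about 0.4 m above the bench, dial up within 2° and stem pointing back at the robot, but sign-off returned no verdict.

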